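# Put the turned finials in order of height

## Robot

A 7-joint arm with a two-finger parallel gripper is mounted at the origin on the work surface. World frame = base frame: x ahead of the robot, y to its left, z up, the work surface at z = 0. Lengths are in mm, angles in rad, forces in N, time in s.
With the tool pointing down it reaches from about 350 to 775 mm from the base axis. Payload 3.1 kg.
Tool frame: the origin (TCP) lies at the very end of the fingers, on their centre line; the grasp point (between the pads) lies 19 mm behind it; z points along the fingers, y is the line along which they close (so a half turn about z gives the same grasp; the last joint's range is limited). The gripper opens to 85 mm and grips with 20 to 120 N. Pads are 22 mm wide; open, the fingers measure 114 mm over their backs; the gripper's body (76 mm by 85 mm) begins 54 mm behind the grasp point. The pads swing forward as they close: fully open they stand 13 mm farther back than shut.
Start: joints at [-1.376, 0.311, 0.014, 1.512, -0.004, 1.319, -0.027], TCP at [128.997, 534.675, 231.304] pointing down, gripper open.
Joint ranges: [-2.7, 2.7], [-0.3, 1.91], [-1.27, 1.3], [0.12, 2.57], [-1.44, 4.58], [0.2, 2.03], [-3.05, 3.05]. Speed limits (rad/s): [2.79, 2.79, 3.14, 3.14, 3.14, 3.14, 3.14].

## Interface

Orientations are given as [roll, pitch, yaw] about the fixed x, y, z axes, in that order (R = Rz(yaw) Ry(pitch) Rx(roll)).
In Python, from station import * gives the robot as it stands.
- The arm moves only by the shell command python3 -m creep 'ROWS' [OPENING] [FORCE]. ROWS is JSON, a list of rows, each an object of numbers: "tx", "ty", "tz": the shift along the world's x, y, z scaled (see below); "rx", "ry", "rz": the turn, a rotation vector about the world's x, y, z scaled (see below). A call has 1 to 12 rows; each row shifts and turns the commanded pose from where the row before left it; what a row does not reach is not made up. The controller multiplies each number of a shift by 60 mm and each number of a turn by 0.08 rad. A row lasts 1/8 s, in which the tool goes at most 62.5 mm and 10.7 degrees, less where a joint would pass 70% of its speed; a pose out of reach is approached as far as the arm can. A call with a number of a shift or a turn outside -1 to 1 is refused whole. A call with a gripper value outside its range is refused whole. OPENING is the closure, from 0 (fully open) to 1 (shut), set as the call begins (- or left out, the last holds). The fingers move at their own pace and stop on an object; FORCE is the grip in N (left out, the last holds). Time passes only in rows, so rows that do not move let the fingers close. It gives the time, the measured TCP pose, the force, the opening and the grip force at its end, in the units of the state.
- read_state(): the state, without advancing time (a new reading comes with each control period).
- snapshot(name): name is "scene" or "top" or "wrist"; returns (picture, depth): 384x512x3 uint8, red, green, blue; 384x512 float32, mm along the optical axis (not along the pixel's ray), 0 where there is no reading.
- calibration(name): a dict with "K" (3x3 intrinsics, pixels), "k1" (the pictures are not rectified: a ray, as slopes to the right and down, at radius r is drawn at 1 + k1 r^2 times it, then the intrinsics apply), "xyz" and "attitude" of the camera in the world. Camera axes: x right, y down, z forward; pixel columns grow to the right and rows downward; lengths in mm; the calibration is good to about 2 mm. A picture is of the moment at which its call begins: read the wrist's pose just before it. calibration takes no time and is no camera call; for the wrist camera it gives the pose at the moment of the call.
- job_done(): hands the job in; it is judged then, once.
Trained networks look in the newest picture that a camera, given by its name, has taken for a name from the list of things; names that differ only in an ending like _2 or _b are one class to them, and where a whole thing is asked for, a point or a joint stands for the part that bears it (a point fixed in the world has none). Each returns a list of dicts, best first, with "score" (0 to 1); they miss things now and then, are a little off and sometimes report something else, mostly with a low value. They report only what shows in the picture. A call takes as long as a camera call. They do not tell look-alikes from the thing itself.
- recognise(thing, camera): "extent" ([centre column, centre row, width, height] in pixels, round what is visible of it).
The state is a dict: "clock": time; "joints": joint angles; "joint_vel": joint speeds; "joint_efforts": joint torques, N m; "tcp_pos": TCP position; "orientation": TCP orientation; "force": force on the tool from outside, world axes, zero at the start; "moment": the same for the moment, N m; "finger_gap": opening from 0.0 (shut) to 1.0 (fully open); "grip_force": force on a finger pad.
Only numpy, scipy, OpenCV 4.12 (cv2) and the standard library are available. Lean on these libraries where they do the work, as an engineer would, in place of code of your own. Each camera call takes 0.05 s, during which the arm holds its last target. There are 200 camera calls.

## Task

The four turned wooden finials stand on the finishing board in the wrong order. Put them in order of height, one upright in the middle of each grey felt pad on the board, with the shortest next to the dark wooden end block and the tallest at the other end of the row. The spare pad on the bench is free for swapping them over; do not knock any of them down.

Things in the scene. Friction and masses are not known exactly. Their poses are not given: they have to be found in the camera images.
- finial_button: Turned wooden finial, the shortest, squat, with a low domed top; 52 mm tall, loose, plain mid-brown wood. Origin: centre of its underside, z up its axis. Round about its axis: foot disc 40 mm across, and a straight-sided belt 34 mm across and 20 mm high, centred 28 mm above the origin, where it is best gripped.
- finial_acorn: Turned wooden finial, second in height, a short stem and a small acorn tip on the belt; 76 mm tall, loose, plain mid-brown wood. Origin: centre of its underside, z up its axis. Round about its axis: foot disc 40 mm across, and a straight-sided belt 34 mm across and 20 mm high, centred 48 mm above the origin, where it is best gripped.
- finial_urn: Turned wooden finial, third in height, a stem and a small urn-shaped knob over a narrow neck on top; 100 mm tall, loose, plain mid-brown wood. Origin: centre of its underside, z up its axis. Round about its axis: foot disc 40 mm across, and a straight-sided belt 34 mm across and 20 mm high, centred 68 mm above the origin, where it is best gripped.
- finial_spire: Turned wooden finial, the tallest, a long stem and a tapering pointed top; 124 mm tall, loose, plain mid-brown wood. Origin: centre of its underside, z up its axis. Round about its axis: foot disc 40 mm across, and a straight-sided belt 34 mm across and 20 mm high, centred 90 mm above the origin, where it is best gripped.
- pad_a: One of four identical grey felt pads in a straight row on the plywood board: disc 60 mm across, 4 mm thick, fixed. Origin: centre of its underside, which is on the board's top, 18 mm above the bench. Neighbouring pads are 95 mm apart. The letter says nothing of its place in the row.
- pad_b: One of four identical grey felt pads in a straight row on the plywood board: disc 60 mm across, 4 mm thick, fixed. Origin: centre of its underside, which is on the board's top, 18 mm above the bench. Neighbouring pads are 95 mm apart. The letter says nothing of its place in the row.
- pad_c: One of four identical grey felt pads in a straight row on the plywood board: disc 60 mm across, 4 mm thick, fixed. Origin: centre of its underside, which is on the board's top, 18 mm above the bench. Neighbouring pads are 95 mm apart. The letter says nothing of its place in the row.
- pad_d: One of four identical grey felt pads in a straight row on the plywood board: disc 60 mm across, 4 mm thick, fixed. Origin: centre of its underside, which is on the board's top, 18 mm above the bench. Neighbouring pads are 95 mm apart. The letter says nothing of its place in the row.
- spare_pad: Spare grey felt pad, disc 60 mm across, 4 mm thick, fixed on the bench by itself between the robot and the board, empty at the start. Origin: centre of its underside, on the bench.
- end_block: Dark wooden end block fixed on the board at one end of the row (either end): 90 mm across the row, 22 mm along it, 35 mm high. Origin: centre of its underside, in line with the pads and 72.5 mm from the centre of the nearest one. A round metal wax tin (54 mm across, 32 mm high), not to be confused with it, stands at the other end.
There are look-alikes about, which are no part of the job. What is shaped like the finial_acorn but blue, red or turquoise is not meant.

How it is judged:
By the outcome, as a careful person would: the job done as asked, in the order asked, and still so for the second after the job is handed in, with the robot touching nothing.
It also fails if it takes over 120 s, if anything falls off the work surface, if the arm or the gripper's body presses on something with over 40 N, if the wrist force passes 120 N, or if a joint passes its speed limit or range.

## Working session

There is one attempt and no reset: what is moved stays moved. The work goes in short steps, Python scripts to look and compute and a shell command to move; the robot and the scene stay as the last step left them, time stands still between calls to the robot, and variables do not carry over. Pictures are saved under pics/ and viewed, at most 14 in all, crops included, and the job is handed in when it is done.

```bash
mkdir -p pics; ls; python3 - <<'E'
from station import *
import cv2
s=read_state();print(s)
for n in ("scene","top"):
    p,d=snapshot(n);cv2.imwrite(f"pics/{n}0.png",p[:,:,::-1]);c=calibration(n);print(n,c)
    for t in ("finial_button","finial_acorn","finial_urn","finial_spire","pad_a","spare_pad","end_block"):
        print(t,[( [round(float(v)) for v in r["extent"]],round(r["score"],2)) for r in recognise(t,n)][:7])
E
```

```text
pics
{'clock': 0.0, 'joints': array([-1.37566124,  0.3117427 ,  0.01396311,  1.51306072, -0.00438506,
        1.31918027, -0.02718204]), 'joint_vel': array([ 0.00075203,  0.00132755,  0.0002919 , -0.00046055, -0.00015458,
       -0.00033159,  0.00040448]), 'joint_efforts': array([ 2.96679973e-04, -3.79908621e+01,  1.46086696e-01, -2.30595660e+01,
        1.22337727e-02,  1.34723858e-02,  1.98396584e-06]), 'tcp_pos': array([128.85357425, 533.9471138 , 230.21017145]), 'orientation': array([-3.13923437e+00,  1.02352211e-04,  2.90488366e+00]), 'force': array([-0.23450829, -0.28941591,  0.31546698]), 'moment': array([-0.00340075, -0.02642594,  0.00283046]), 'grip_force': 0.0, 'finger_gap': 0.9984647593170934}
scene {'K': array([[459.34474397,   0.        , 252.51170564],
       [  0.        , 459.34474397, 185.79096322],
       [  0.        ,   0.        ,   1.        ]]), 'k1': -0.07821876212900641, 'xyz': array([1014.69667745, -228.55599127,  662.29076497]), 'attitude': array([-2.46519103e+00, -9.48410618e-04,  1.07649881e+00])}
finial_button [([301, 180, 21, 28], 0.86), ([180, 165, 33,
[... 543 characters left out ...]
  , 255.96371318],
       [  0.        , 377.507058  , 190.02341284],
       [  0.        ,   0.        ,   1.        ]]), 'k1': -0.004714421379772966, 'xyz': array([412.82966658,  23.33113277, 744.9201537 ]), 'attitude': array([-2.90319654e+00,  6.14125104e-04, -1.65901788e+00])}
finial_button [([212, 182, 24, 25], 0.74)]
finial_acorn [([135, 245, 27, 17], 0.96), ([179, 129, 22, 30], 0.8), ([163, 181, 21, 27], 0.59), ([142, 122, 25, 25], 0.59)]
finial_urn [([312, 172, 27, 28], 0.97)]
finial_spire [([262, 170, 21, 35], 0.78)]
pad_a [([261, 183, 31, 26], 0.79), ([309, 180, 32, 26], 0.53), ([215, 183, 34, 22], 0.51)]
spare_pad [([306, 265, 31, 28], 0.66)]
end_block [([129, 182, 20, 51], 0.92)]
```

View pics/scene0.png

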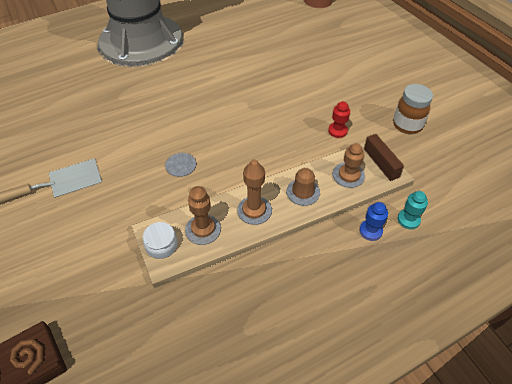

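View pics/top0.png

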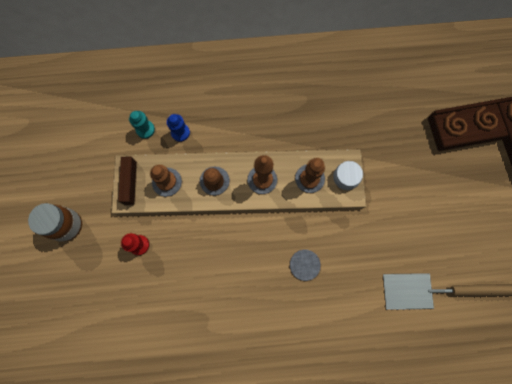

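Both pictures agree. Going from the dark block (top picture, about 127,181) towards the tin (349,177), the row is acorn (165,180), button (214,181), spire (262,175) and urn (312,175). The spare pad is at (306,265). The blue, red and turquoise figures are decoys, so I need two swaps.

```bash
cat > h.py <<'E'
from station import *
import numpy as np, cv2
from scipy.spatial.transform import Rotation as R
from scipy.optimize import least_squares
def cloud(n):
    c=calibration(n) ; p,d=snapshot(n)
    v,u=np.mgrid[:384,:512]
    q=cv2.undistortPoints(np.stack([u,v],-1).reshape(-1,1,2).astype(float),c["K"],np.array([c["k1"],0,0,0.]))[:,0]
    z=d.reshape(-1).astype(float)
    P=np.c_[q,np.ones(len(q))]*z[:,None]
    W=R.from_euler("xyz",c["attitude"]).apply(P)+c["xyz"]
    ok=z>0
    return W[ok],p.reshape(-1,3)[ok].astype(int)
def circ(P,r,g):   # fit circle of known radius to visible surface points
    s=least_squares(lambda c:np.hypot(*(P-c).T)-r,g,loss="soft_l1",f_scale=1.5); return s.x,np.sqrt(np.mean(s.fun**2))
E
python3 - <<'E'
from h import *
for n in ("top","scene"):
    W,C=cloud(n); sat=C.max(1)-C.min(1)
    b=(np.abs(W[:,2])<6)&(np.hypot(W[:,0]-400,W[:,1])<250); print(n,"bench z",np.median(W[b,2]))
    grey=(sat<0.25*C.max(1))&(C.max(1)>60)&(C.max(1)<180)
    for nm,lo,hi in (("board pads",18,27),("spare",1,8)):
        m=(grey&(W[:,2]>lo)&(W[:,2]<hi)).astype(bool)
        Q=W[m]
        # cluster by grid labelling
        g=np.zeros((400,500),np.uint8); ij=((Q[:,:2]-[0,-500])/[2,2]).astype(int)
        k=(ij>=0).all(1)&(ij[:,0]<400)&(ij[:,1]<500); Q,ij=Q[k],ij[k]; g[ij[:,0],ij[:,1]]=1
        N,L=cv2.connectedComponents(cv2.dilate(g,np.ones((3,3))))
        for l in range(1,N):
            A=Q[L[ij[:,0],ij[:,1]]==l]
            if len(A)>60: print(nm,len(A),"mean",A.mean(0).round(1),"minEncl",cv2.minEnclosingCircle(A[:,:2].astype(np.float32)))
    dark=(C.max(1)<90)&(W[:,2]>49)&(W[:,2]<57)&(np.hypot(W[:,0],W[:,1])<800)
    brown=(C[:,0]>C[:,2]*1.4)&(W[:,2]>28)&(W[:,2]<150)&(np.hypot(W[:,0],W[:,1])>250)
    for nm,m in (("tall",brown),):
        Q=W[m];g=np.zeros((400,500),np.uint8); ij=((Q[:,:2]-[0,-500])/[2,2]).astype(int)
        k=(ij>=0).all(1)&(ij[:,0]<400)&(ij[:,1]<500); Q,ij=Q[k],ij[k]; g[ij[:,0],ij[:,1]]=1
        N,L=cv2.connectedComponents(cv2.dilate(g,np.ones((3,3))))
        for l in range(1,N):
            A=Q[L[ij[:,0],ij[:,1]]==l]
            if len(A)>80:
                print(nm,len(A),"med",np.median(A,0).round(1),"z",np.percentile(A[:,2],[1,99.5]).round(0),C[m][k][L[ij[:,0],ij[:,1]]==l].mean(0).round(0))
E
```

```text
top bench z 0.20892027425833248
board pads 126 mean [ 586.7 -112.2   21.8] minEncl ((591.181396484375, -107.55534362792969), 26.436914443969727)
board pads 159 mean [595.4 -16.3  21.9] minEncl ((607.494873046875, -6.6185760498046875), 29.5164852142334)
board pads 202 mean [610.9  75.   21.8] minEncl ((615.2921752929688, 88.62986755371094), 30.313941955566406)
board pads 216 mean [614.6 170.7  21.7] minEncl ((620.42724609375, 182.7720947265625), 29.715883255004883)
board pads 77 mean [617.3 -80.9  22.1] minEncl ((616.171630859375, -82.44729614257812), 18.489336013793945)
spare 1601 mean [ 370.6 -262.     3.4] minEncl ((370.5118713378906, -261.9011535644531), 54.548885345458984)
spare 721 mean [436.4 -72.1   4. ] minEncl ((436.36712646484375, -72.54953002929688), 29.995067596435547)
tall 326 med [501.3 239.5  61.3] z [41. 77.] [112.  22.  19.]
tall 342 med [543.6 365.   57.4] z [42. 72.] [61. 39. 22.]
tall 728 med [621.4 251.4  52.3] z [29. 56.] [51. 30. 19.]
tall 508 med [594.2 -93.7 100. ] z [ 29. 123.] [71. 46. 28.]
tall 541 med [600.5  -4.4 121.8] z [ 29. 146.] [70. 45. 27.]
tall 3
[... 1089 characters left out ...]
[ 379.  -260.8    4.3] minEncl ((369.18927001953125, -266.8005065917969), 58.211341857910156)
spare 586 mean [438.5 -74.2   5.3] minEncl ((436.9179382324219, -74.32758331298828), 30.67509651184082)
tall 316 med [511.5 238.1  59. ] z [29. 77.] [150.  36.  34.]
tall 396 med [572.1 366.3  57.9] z [43. 72.] [108.  71.  41.]
tall 823 med [632.1 247.3  51.8] z [29. 56.] [77. 49. 35.]
tall 936 med [ 610.5 -102.9   89.5] z [ 29. 125.] [125.  87.  58.]
tall 985 med [617.3 -12.4  92.7] z [ 30. 147.] [130.  91.  60.]
tall 533 med [622.6  82.6  58.2] z [29. 76.] [126.  88.  58.]
tall 644 med [629.7 176.7  69.1] z [ 29. 100.] [133.  92.  61.]
tall 2324 med [ 689.6 -406.8   30.1] z [28. 38.] [80. 53. 36.]
```

```bash
python3 - <<'E'
from h import *
D={n:cloud(n) for n in ("top","scene")}
G={"acorn":(620.8,182.7,48),"button":(615.5,88.4,28),"spire":(608.7,-6.8,90),"urn":(603,-101.5,68)}
for k,(x,y,h) in G.items():
    for n,(W,C) in D.items():
        z=22+h+(0.5 if n=="top" else 1.2)
        m=(abs(W[:,2]-z)<8)&(np.hypot(W[:,0]-x,W[:,1]-y)<30)
        c,e=circ(W[m,:2],17,[x,y]); print(k,n,m.sum(),c.round(1),round(e,2))
E
python3 -m creep '[{"tx":1,"ty":-1,"rz":-1},{"tx":1,"ty":-1,"rz":-1},{"tx":1,"ty":-1,"rz":-1},{"tx":1,"ty":-1,"rz":-1},{"tx":1,"ty":-0.5,"rz":-1},{"tx":1,"ty":-0.5,"rz":-1},{"tx":0.5,"rz":-1},{"tx":0.5,"rz":-1},{"rz":-1},{"rz":-1},{"rz":-1},{"rz":-1}]' 0 40
```

```text
acorn top 55 [622.  185.6] 0.46
acorn scene 122 [621.8 184.9] 0.86
button top 39 [613.   91.5] 0.25
button scene 115 [613.   90.1] 0.64
spire top 49 [608.4  -5.6] 0.28
spire scene 145 [608.2  -6.7] 0.63
urn top 48 [601.2 -98.5] 0.36
urn scene 136 [601.4 -99.6] 0.58invalid input at $[0]: expected keys tx, ty, tz, rx, ry, rz
```

```bash
python3 -m creep '[{"tx":1,"ty":-1,"tz":0,"rx":0,"ry":0,"rz":-1},{"tx":1,"ty":-1,"tz":0,"rx":0,"ry":0,"rz":-1},{"tx":1,"ty":-1,"tz":0,"rx":0,"ry":0,"rz":-1},{"tx":1,"ty":-1,"tz":0,"rx":0,"ry":0,"rz":-1},{"tx":1,"ty":-0.5,"tz":0,"rx":0,"ry":0,"rz":-1},{"tx":1,"ty":-0.5,"tz":0,"rx":0,"ry":0,"rz":-1},{"tx":0.5,"ty":0,"tz":0,"rx":0,"ry":0,"rz":-1},{"tx":0.5,"ty":0,"tz":0,"rx":0,"ry":0,"rz":-1},{"tx":0,"ty":0,"tz":0,"rx":0,"ry":0,"rz":-1},{"tx":0,"ty":0,"tz":0,"rx":0,"ry":0,"rz":-1},{"tx":0,"ty":0,"tz":0,"rx":0,"ry":0,"rz":-1},{"tx":0,"ty":0,"tz":0,"rx":0,"ry":0,"rz":-1}]' 0 40
```

```text
clock: 2.5
tcp_pos: [477.6, 302.1, 231.3]
orientation: [-3.142, 0.0, 1.942]
force: [-0.5, 0.0, -0.1]
finger_gap: 1.0
grip_force: 0.0
```

```bash
python3 -m creep '[{"tx":0.6,"ty":-0.5,"tz":0,"rx":0,"ry":0,"rz":-1},{"tx":0.6,"ty":-0.5,"tz":0,"rx":0,"ry":0,"rz":-1},{"tx":0.6,"ty":-0.5,"tz":0,"rx":0,"ry":0,"rz":-1},{"tx":0.6,"ty":-0.45,"tz":0,"rx":0,"ry":0,"rz":-1},{"tx":0,"ty":0,"tz":0,"rx":0,"ry":0,"rz":-1},{"tx":0,"ty":0,"tz":0,"rx":0,"ry":0,"rz":-0.4},{"tx":0,"ty":0,"tz":0,"rx":0,"ry":0,"rz":0},{"tx":0,"ty":0,"tz":0,"rx":0,"ry":0,"rz":0}]' 0 40; python3 - <<'E'
from h import *
p,d=snapshot("wrist");cv2.imwrite("pics/w1.png",p[:,:,::-1]);print(read_state()["tcp_pos"],calibration("wrist")["xyz"])
E
```

```text
clock: 3.5
tcp_pos: [621.1, 186.0, 231.4]
orientation: [-3.141, -0.001, 1.515]
force: [0.3, 0.0, 0.4]
finger_gap: 1.001
grip_force: 0.0
[621.17310011 185.90298756 231.52088451] [625.0271257  261.79387592 374.19907029]
```

View pics/w1.png

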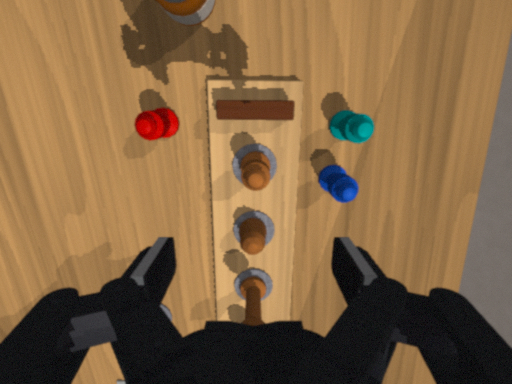

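The wrist view shows the acorn (255,165) on its pad beside the block (255,109). The button (253,232) and spire (253,290) come next, and the fingers straddle the row. The decoys at (157,123), (343,185) and (352,127) are clear of the fingers, so I'm going down.

```bash
python3 -m creep '[{"tx":0,"ty":0,"tz":-0.7,"rx":0,"ry":0,"rz":0},{"tx":0.01,"ty":-0.01,"tz":-0.7,"rx":0,"ry":0,"rz":0},{"tx":0,"ty":0,"tz":-0.7,"rx":0,"ry":0,"rz":0},{"tx":0,"ty":0,"tz":-0.5,"rx":0,"ry":0,"rz":0},{"tx":0,"ty":0,"tz":-0.4,"rx":0,"ry":0,"rz":0},{"tx":0,"ty":0,"tz":0,"rx":0,"ry":0,"rz":0},{"tx":0,"ty":0,"tz":0,"rx":0,"ry":0,"rz":0}]' 0 40 && python3 -m creep '[{"tx":0,"ty":0,"tz":0,"rx":0,"ry":0,"rz":0},{"tx":0,"ty":0,"tz":0,"rx":0,"ry":0,"rz":0},{"tx":0,"ty":0,"tz":0,"rx":0,"ry":0,"rz":0},{"tx":0,"ty":0,"tz":0,"rx":0,"ry":0,"rz":0},{"tx":0,"ty":0,"tz":0,"rx":0,"ry":0,"rz":0},{"tx":0,"ty":0,"tz":0,"rx":0,"ry":0,"rz":0},{"tx":0,"ty":0,"tz":0,"rx":0,"ry":0,"rz":0},{"tx":0,"ty":0,"tz":0,"rx":0,"ry":0,"rz":0}]' 1 40
```

```text
clock: 4.42
tcp_pos: [623.0, 184.7, 52.6]
orientation: [3.14, -0.001, 1.513]
force: [0.3, 0.2, 0.3]
finger_gap: 0.999
grip_force: 0.0
clock: 5.42
tcp_pos: [622.7, 184.5, 52.1]
orientation: [3.14, -0.0, 1.513]
force: [-1.3, -1.1, 5.3]
finger_gap: 0.381
grip_force: 39.7
```

```bash
python3 -m creep '[{"tx":0,"ty":0,"tz":0.3,"rx":0,"ry":0,"rz":0},{"tx":0,"ty":0,"tz":0.6,"rx":0,"ry":0,"rz":0},{"tx":0,"ty":0,"tz":0.6,"rx":0,"ry":0,"rz":0},{"tx":-0.5,"ty":-0.3,"tz":0,"rx":0,"ry":0,"rz":0},{"tx":-0.5,"ty":-0.6,"tz":0,"rx":0,"ry":0,"rz":0},{"tx":-0.5,"ty":-0.7,"tz":0,"rx":0,"ry":0,"rz":0},{"tx":-0.5,"ty":-0.7,"tz":0,"rx":0,"ry":0,"rz":0},{"tx":-0.5,"ty":-0.7,"tz":0,"rx":0,"ry":0,"rz":0},{"tx":-0.4,"ty":-0.7,"tz":0,"rx":0,"ry":0,"rz":0},{"tx":-0.2,"ty":-0.6,"tz":0,"rx":0,"ry":0,"rz":0},{"tx":0,"ty":0,"tz":-0.6,"rx":0,"ry":0,"rz":0},{"tx":0,"ty":0,"tz":0,"rx":0,"ry":0,"rz":0}]'; python3 -m creep '[{"tx":0,"ty":0,"tz":0,"rx":0,"ry":0,"rz":0}]'
```

```text
clock: 6.92
tcp_pos: [433.4, -73.5, 103.9]
orientation: [-3.136, -0.0, 1.511]
force: [-1.5, 0.4, -1.1]
finger_gap: 0.381
grip_force: 40.1
clock: 7.05
tcp_pos: [436.8, -73.3, 106.1]
orientation: [3.141, -0.0, 1.514]
force: [0.7, -0.6, -0.7]
finger_gap: 0.379
grip_force: 40.1
```

```bash
python3 -m creep '[{"tx":0,"ty":0,"tz":-0.5,"rx":0,"ry":0,"rz":0},{"tx":0,"ty":0,"tz":-0.4,"rx":0,"ry":0,"rz":0},{"tx":0,"ty":0,"tz":-0.2,"rx":0,"ry":0,"rz":0},{"tx":0,"ty":0,"tz":-0.06,"rx":0,"ry":0,"rz":0},{"tx":0,"ty":0,"tz":0,"rx":0,"ry":0,"rz":0},{"tx":0,"ty":0,"tz":0,"rx":0,"ry":0,"rz":0}]'; python3 - <<'E'
from h import *
s=read_state();print(s["tcp_pos"],s["force"])
for n in ("top","scene"):
    W,C=cloud(n)
    m=(np.hypot(W[:,0]-437,W[:,1]+73)<28)&(C[:,0]>C[:,2]*1.4)&(W[:,2]>6)&(W[:,2]<30)
    print(n,m.sum(),np.percentile(W[m,2],[1,50,99]) if m.any() else "")
E
```

```text
clock: 7.8
tcp_pos: [437.1, -73.7, 36.5]
orientation: [3.14, -0.0, 1.513]
force: [0.1, -0.4, -0.6]
finger_gap: 0.374
grip_force: 40.2
[437.05182041 -73.70278128  36.50547402] [ 0.12307291 -0.39673908 -0.61971731]
top 0 
scene 205 [ 7.13038885 17.61457005 26.28065479]
```

```bash
python3 -m creep '[{"tx":0,"ty":0,"tz":-0.02,"rx":0,"ry":0,"rz":0},{"tx":0,"ty":0,"tz":0,"rx":0,"ry":0,"rz":0},{"tx":0,"ty":0,"tz":0,"rx":0,"ry":0,"rz":0}]';python3 -m creep '[{"tx":0,"ty":0,"tz":-0.02,"rx":0,"ry":0,"rz":0},{"tx":0,"ty":0,"tz":0,"rx":0,"ry":0,"rz":0},{"tx":0,"ty":0,"tz":0,"rx":0,"ry":0,"rz":0}]'
```

```text
clock: 8.28
tcp_pos: [436.1, -73.6, 34.5]
orientation: [-3.142, 0.0, 1.513]
force: [0.5, 0.1, 0.8]
finger_gap: 0.381
grip_force: 40.2
clock: 8.65
tcp_pos: [436.4, -73.7, 33.9]
orientation: [3.141, -0.0, 1.513]
force: [-0.8, 0.2, 4.6]
finger_gap: 0.378
grip_force: 40.6
```

```bash
python3 -m creep '[{"tx":0,"ty":0,"tz":0,"rx":0,"ry":0,"rz":0},{"tx":0,"ty":0,"tz":0,"rx":0,"ry":0,"rz":0},{"tx":0,"ty":0,"tz":0,"rx":0,"ry":0,"rz":0},{"tx":0,"ty":0,"tz":0,"rx":0,"ry":0,"rz":0},{"tx":0,"ty":0,"tz":0,"rx":0,"ry":0,"rz":0},{"tx":0,"ty":0,"tz":0.2,"rx":0,"ry":0,"rz":0},{"tx":0,"ty":0,"tz":0.7,"rx":0,"ry":0,"rz":0},{"tx":0,"ty":0,"tz":0.7,"rx":0,"ry":0,"rz":0},{"tx":0,"ty":0,"tz":0.7,"rx":0,"ry":0,"rz":0}]' 0 40;
python3 -m creep '[{"tx":0.5,"ty":0.5,"tz":0,"rx":0,"ry":0,"rz":0},{"tx":0.5,"ty":0.5,"tz":0,"rx":0,"ry":0,"rz":0},{"tx":0.5,"ty":0.5,"tz":0,"rx":0,"ry":0,"rz":0},{"tx":0.5,"ty":0.5,"tz":0,"rx":0,"ry":0,"rz":0},{"tx":0.5,"ty":0.5,"tz":0,"rx":0,"ry":0,"rz":0},{"tx":0.44,"ty":0.25,"tz":0,"rx":0,"ry":0,"rz":0},{"tx":0,"ty":0,"tz":0,"rx":0,"ry":0,"rz":0},{"tx":0,"ty":0,"tz":0,"rx":0,"ry":0,"rz":0}]'; python3 - <<'E'
from h import *
for n in ("top","scene"):
    W,C=cloud(n); z=4+48+(.5 if n=="top" else 1.2)
    m=(np.hypot(W[:,0]-437,W[:,1]+73)<30)&(abs(W[:,2]-z)<8)
    if m.sum()>20: print(n,m.sum(),circ(W[m,:2],17,[437,-73]))
W,C=cloud("wrist"); m=(np.hypot(W[:,0]-613,W[:,1]-91)<30)&(abs(W[:,2]-50)<8)
if m.sum()>20: print("button",m.sum(),circ(W[m,:2],17,[613,91]))
E
```

```text
clock: 9.78
tcp_pos: [436.1, -73.9, 173.4]
orientation: [3.141, -0.0, 1.512]
force: [0.3, 1.6, -0.8]
finger_gap: 0.999
grip_force: 0.0
clock: 10.78
tcp_pos: [612.1, 90.4, 171.7]
orientation: [-3.141, 0.001, 1.512]
force: [-0.8, 0.1, -0.6]
finger_gap: 0.999
grip_force: 0.0
scene 110 (array([435.48024768, -74.43790865]), np.float64(0.8225024733489626))
button 100 (array([613.71416029,  89.5555478 ]), np.float64(0.16980253412718685))
```

```bash
python3 -m creep '[{"tx":0.01,"ty":0,"tz":-0.7,"rx":0,"ry":0,"rz":0},{"tx":0.01,"ty":0,"tz":-0.7,"rx":0,"ry":0,"rz":0},{"tx":0,"ty":0,"tz":-0.5,"rx":0,"ry":0,"rz":0},{"tx":0,"ty":0,"tz":-0.4,"rx":0,"ry":0,"rz":0},{"tx":0,"ty":0,"tz":0,"rx":0,"ry":0,"rz":0},{"tx":0,"ty":0,"tz":0,"rx":0,"ry":0,"rz":0}]' 0 40 && python3 -m creep '[{"tx":0,"ty":0,"tz":0,"rx":0,"ry":0,"rz":0},{"tx":0,"ty":0,"tz":0,"rx":0,"ry":0,"rz":0},{"tx":0,"ty":0,"tz":0,"rx":0,"ry":0,"rz":0},{"tx":0,"ty":0,"tz":0,"rx":0,"ry":0,"rz":0},{"tx":0,"ty":0,"tz":0,"rx":0,"ry":0,"rz":0},{"tx":0,"ty":0,"tz":0,"rx":0,"ry":0,"rz":0},{"tx":0,"ty":0,"tz":0,"rx":0,"ry":0,"rz":0},{"tx":0,"ty":0,"tz":0,"rx":0,"ry":0,"rz":0}]' 1 40
python3 - <<'E'
from h import *
# empty pads P1 now clear: exact centre
for n in ("top","scene","wrist"):
    W,C=cloud(n); sat=C.max(1)-C.min(1)
    m=(sat<0.25*C.max(1))&(C.max(1)>50)&(C.max(1)<190)&(abs(W[:,2]-22.5)<4)&(np.hypot(W[:,0]-621,W[:,1]-183)<40)
    if m.sum()>50: A=W[m,:2]; print(n,m.sum(),A.mean(0).round(1),cv2.minEnclosingCircle(A.astype(np.float32)))
E
```

```text
clock: 11.68
tcp_pos: [614.5, 91.0, 34.7]
orientation: [3.14, -0.0, 1.512]
force: [0.7, -1.0, 0.6]
finger_gap: 0.997
grip_force: 0.0
clock: 12.68
tcp_pos: [614.4, 91.5, 34.3]
orientation: [3.14, -0.0, 1.513]
force: [-1.2, 0.3, 5.4]
finger_gap: 0.385
grip_force: 38.6
scene 607 [623.8 183.4] ((620.3755493164062, 182.8301544189453), 31.27272605895996)
wrist 10412 [621.5 184.8] ((621.3226318359375, 183.77056884765625), 29.992759704589844)
```

```bash
python3 -m creep '[{"tx":0,"ty":0,"tz":0.3,"rx":0,"ry":0,"rz":0},{"tx":0,"ty":0,"tz":0.5,"rx":0,"ry":0,"rz":0},{"tx":0.05,"ty":0.4,"tz":0,"rx":0,"ry":0,"rz":0},{"tx":0.06,"ty":0.5,"tz":0,"rx":0,"ry":0,"rz":0},{"tx":0,"ty":0.4,"tz":0,"rx":0,"ry":0,"rz":0},{"tx":0,"ty":0.24,"tz":0,"rx":0,"ry":0,"rz":0},{"tx":0,"ty":0,"tz":-0.4,"rx":0,"ry":0,"rz":0},{"tx":0,"ty":0,"tz":-0.3,"rx":0,"ry":0,"rz":0},{"tx":0,"ty":0,"tz":-0.06,"rx":0,"ry":0,"rz":0},{"tx":0,"ty":0,"tz":0,"rx":0,"ry":0,"rz":0},{"tx":0,"ty":0,"tz":0,"rx":0,"ry":0,"rz":0}]'; python3 -m creep '[{"tx":0,"ty":0,"tz":-0.02,"rx":0,"ry":0,"rz":0},{"tx":0,"ty":0,"tz":0,"rx":0,"ry":0,"rz":0}]'
```

```text
clock: 14.2
tcp_pos: [621.3, 183.6, 36.5]
orientation: [3.14, -0.0, 1.512]
force: [0.1, -0.5, 0.7]
finger_gap: 0.384
grip_force: 38.5
clock: 14.45
tcp_pos: [620.5, 183.8, 34.7]
orientation: [3.141, -0.0, 1.513]
force: [-0.8, 0.5, -0.6]
finger_gap: 0.39
grip_force: 38.5
```

```bash
python3 -m creep '[{"tx":0,"ty":0,"tz":-0.015,"rx":0,"ry":0,"rz":0},{"tx":0,"ty":0,"tz":0,"rx":0,"ry":0,"rz":0},{"tx":0,"ty":0,"tz":0,"rx":0,"ry":0,"rz":0}]'; python3 -m creep '[{"tx":0,"ty":0,"tz":0,"rx":0,"ry":0,"rz":0}]'
```

```text
clock: 14.82
tcp_pos: [620.6, 183.9, 34.3]
orientation: [3.141, -0.0, 1.513]
force: [-1.8, -1.1, 4.6]
finger_gap: 0.385
grip_force: 39.4
clock: 14.95
tcp_pos: [620.6, 183.9, 34.3]
orientation: [3.141, -0.0, 1.513]
force: [-1.7, -0.7, 4.8]
finger_gap: 0.385
grip_force: 39.5
```

```bash
python3 -m creep '[{"tx":0,"ty":0,"tz":0,"rx":0,"ry":0,"rz":0},{"tx":0,"ty":0,"tz":0,"rx":0,"ry":0,"rz":0},{"tx":0,"ty":0,"tz":0,"rx":0,"ry":0,"rz":0},{"tx":0,"ty":0,"tz":0,"rx":0,"ry":0,"rz":0},{"tx":0,"ty":0,"tz":0,"rx":0,"ry":0,"rz":0},{"tx":0,"ty":0,"tz":0.2,"rx":0,"ry":0,"rz":0},{"tx":0,"ty":0,"tz":0.7,"rx":0,"ry":0,"rz":0},{"tx":0,"ty":0,"tz":0.7,"rx":0,"ry":0,"rz":0},{"tx":0,"ty":0,"tz":0.7,"rx":0,"ry":0,"rz":0}]' 0 40;
python3 -m creep '[{"tx":-0.5,"ty":-0.3,"tz":0,"rx":0,"ry":0,"rz":0},{"tx":-0.5,"ty":-0.6,"tz":0,"rx":0,"ry":0,"rz":0},{"tx":-0.5,"ty":-0.7,"tz":0,"rx":0,"ry":0,"rz":0},{"tx":-0.5,"ty":-0.7,"tz":0,"rx":0,"ry":0,"rz":0},{"tx":-0.5,"ty":-0.7,"tz":0,"rx":0,"ry":0,"rz":0},{"tx":-0.4,"ty":-0.7,"tz":0,"rx":0,"ry":0,"rz":0},{"tx":-0.18,"ty":-0.6,"tz":0,"rx":0,"ry":0,"rz":0},{"tx":0,"ty":0,"tz":0,"rx":0,"ry":0,"rz":0},{"tx":0,"ty":0,"tz":0,"rx":0,"ry":0,"rz":0}]'; python3 - <<'E'
from h import *
def pad(n,W,C,x,y):
    sat=C.max(1)-C.min(1); m=(sat<0.25*C.max(1))&(C.max(1)>50)&(C.max(1)<190)&(abs(W[:,2]-22.5)<4)&(np.hypot(W[:,0]-x,W[:,1]-y)<40)
    if m.sum()>50: A=W[m,:2]; print("pad",n,m.sum(),A.mean(0).round(1),cv2.minEnclosingCircle(A.astype(np.float32)))
def fin(n,W,C,x,y,z):
    m=(np.hypot(W[:,0]-x,W[:,1]-y)<30)&(abs(W[:,2]-z)<8)
    if m.sum()>20: print("fin",n,m.sum(),circ(W[m,:2],17,[x,y]))
for n in ("top","scene","wrist"):
    W,C=cloud(n); pad(n,W,C,615.5,88.5); fin(n,W,C,436,-74,52.5); fin(n,W,C,621,183,50)
E
```

```text
clock: 16.08
tcp_pos: [620.6, 183.7, 174.1]
orientation: [3.14, -0.0, 1.513]
force: [0.7, -0.1, 0.5]
finger_gap: 1.0
grip_force: 0.0
clock: 17.2
tcp_pos: [436.1, -73.7, 172.3]
orientation: [3.14, -0.001, 1.513]
force: [0.1, 0.5, -0.0]
finger_gap: 1.002
grip_force: 0.0
pad top 672 [614.4  89.4] ((615.3018188476562, 89.56989288330078), 30.52477264404297)
fin top 47 (array([619.10843659, 183.93766151]), np.float64(0.3005434175580512))
pad scene 718 [616.9  87.6] ((615.0487060546875, 87.94577026367188), 30.733266830444336)
fin scene 112 (array([435.4837524 , -74.13473348]), np.float64(0.8758878375645718))
fin scene 121 (array([619.37662784, 183.11986481]), np.float64(0.7585583907659075))
pad wrist 1641 [613.7  75.2] ((614.9580078125, 84.13488006591797), 29.761253356933594)
fin wrist 108 (array([436.50803261, -74.31772605]), np.float64(0.17001991523610702))
```

```bash
python3 -m creep '[{"tx":0,"ty":-0.01,"tz":-0.7,"rx":0,"ry":0,"rz":0},{"tx":0,"ty":0,"tz":-0.7,"rx":0,"ry":0,"rz":0},{"tx":0,"ty":0,"tz":-0.5,"rx":0,"ry":0,"rz":0},{"tx":0,"ty":0,"tz":-0.4,"rx":0,"ry":0,"rz":0},{"tx":0,"ty":0,"tz":0,"rx":0,"ry":0,"rz":0},{"tx":0,"ty":0,"tz":0,"rx":0,"ry":0,"rz":0}]' 0 40 && python3 -m creep '[{"tx":0,"ty":0,"tz":0,"rx":0,"ry":0,"rz":0},{"tx":0,"ty":0,"tz":0,"rx":0,"ry":0,"rz":0},{"tx":0,"ty":0,"tz":0,"rx":0,"ry":0,"rz":0},{"tx":0,"ty":0,"tz":0,"rx":0,"ry":0,"rz":0},{"tx":0,"ty":0,"tz":0,"rx":0,"ry":0,"rz":0},{"tx":0,"ty":0,"tz":0,"rx":0,"ry":0,"rz":0},{"tx":0,"ty":0,"tz":0,"rx":0,"ry":0,"rz":0},{"tx":0,"ty":0,"tz":0,"rx":0,"ry":0,"rz":0}]' 1 40
```

```text
clock: 18.1
tcp_pos: [436.5, -74.6, 34.3]
orientation: [3.14, 0.0, 1.514]
force: [0.8, 0.3, -0.6]
finger_gap: 1.001
grip_force: 0.0
clock: 19.1
tcp_pos: [436.2, -74.9, 34.2]
orientation: [3.14, -0.0, 1.513]
force: [-1.1, 1.0, 5.8]
finger_gap: 0.382
grip_force: 39.4
```

```bash
python3 -m creep '[{"tx":0,"ty":0,"tz":0.4,"rx":0,"ry":0,"rz":0},{"tx":0,"ty":0,"tz":0.7,"rx":0,"ry":0,"rz":0},{"tx":0.1,"ty":0.5,"tz":0.4,"rx":0,"ry":0,"rz":0},{"tx":0.3,"ty":0.7,"tz":0,"rx":0,"ry":0,"rz":0},{"tx":0.5,"ty":0.7,"tz":0,"rx":0,"ry":0,"rz":0},{"tx":0.6,"ty":0.5,"tz":0,"rx":0,"ry":0,"rz":0},{"tx":0.7,"ty":0.32,"tz":0,"rx":0,"ry":0,"rz":0},{"tx":0.5,"ty":0,"tz":0,"rx":0,"ry":0,"rz":0},{"tx":0.29,"ty":0,"tz":0,"rx":0,"ry":0,"rz":0},{"tx":0,"ty":0,"tz":-0.5,"rx":0,"ry":0,"rz":0},{"tx":0,"ty":0,"tz":0,"rx":0,"ry":0,"rz":0},{"tx":0,"ty":0,"tz":0,"rx":0,"ry":0,"rz":0}]'
```

```text
clock: 20.6
tcp_pos: [614.8, 88.4, 93.8]
orientation: [-3.141, 0.0, 1.513]
force: [0.3, 0.6, 0.0]
finger_gap: 0.375
grip_force: 40.1
```

Next, down 40 mm to just above the pad (contact is expected near z = 52.3), then feel for contact.

```bash
python3 -m creep '[{"tx":0.01,"ty":0,"tz":-0.4,"rx":0,"ry":0,"rz":0},{"tx":0,"ty":0,"tz":-0.2,"rx":0,"ry":0,"rz":0},{"tx":0,"ty":0,"tz":-0.06,"rx":0,"ry":0,"rz":0},{"tx":0,"ty":0,"tz":0,"rx":0,"ry":0,"rz":0},{"tx":0,"ty":0,"tz":0,"rx":0,"ry":0,"rz":0}]';python3 -m creep '[{"tx":0,"ty":0,"tz":-0.02,"rx":0,"ry":0,"rz":0},{"tx":0,"ty":0,"tz":0,"rx":0,"ry":0,"rz":0},{"tx":0,"ty":0,"tz":0,"rx":0,"ry":0,"rz":0}]'
```

```text
clock: 21.22
tcp_pos: [616.3, 88.4, 54.9]
orientation: [3.14, -0.0, 1.513]
force: [-0.5, -0.5, -0.5]
finger_gap: 0.382
grip_force: 40.1
clock: 21.6
tcp_pos: [615.6, 88.4, 52.9]
orientation: [3.141, -0.0, 1.513]
force: [0.9, 0.7, -1.1]
finger_gap: 0.38
grip_force: 40.1
```

```bash
python3 -m creep '[{"tx":0,"ty":0,"tz":-0.02,"rx":0,"ry":0,"rz":0},{"tx":0,"ty":0,"tz":0,"rx":0,"ry":0,"rz":0},{"tx":0,"ty":0,"tz":0,"rx":0,"ry":0,"rz":0},{"tx":0,"ty":0,"tz":0,"rx":0,"ry":0,"rz":0}]'
```

```text
clock: 22.1
tcp_pos: [615.9, 88.4, 52.3]
orientation: [3.141, -0.0, 1.513]
force: [-2.9, -0.2, 5.9]
finger_gap: 0.377
grip_force: 40.5
```

```bash
python3 -m creep '[{"tx":0,"ty":0,"tz":0,"rx":0,"ry":0,"rz":0},{"tx":0,"ty":0,"tz":0,"rx":0,"ry":0,"rz":0},{"tx":0,"ty":0,"tz":0,"rx":0,"ry":0,"rz":0},{"tx":0,"ty":0,"tz":0,"rx":0,"ry":0,"rz":0},{"tx":0,"ty":0,"tz":0,"rx":0,"ry":0,"rz":0},{"tx":0,"ty":0,"tz":0.2,"rx":0,"ry":0,"rz":0},{"tx":0,"ty":0,"tz":0.7,"rx":0,"ry":0,"rz":0},{"tx":0,"ty":0,"tz":0.7,"rx":0,"ry":0,"rz":0},{"tx":0,"ty":0,"tz":0.7,"rx":0,"ry":0,"rz":0}]' 0 40;
python3 -m creep '[{"tx":0,"ty":0,"tz":0.2,"rx":0,"ry":0,"rz":0},{"tx":-0.04,"ty":-0.4,"tz":0,"rx":0,"ry":0,"rz":0},{"tx":-0.05,"ty":-0.6,"tz":0,"rx":0,"ry":0,"rz":0},{"tx":-0.05,"ty":-0.6,"tz":0,"rx":0,"ry":0,"rz":0},{"tx":-0.05,"ty":-0.6,"tz":0,"rx":0,"ry":0,"rz":0},{"tx":-0.05,"ty":-0.6,"tz":0,"rx":0,"ry":0,"rz":0},{"tx":0,"ty":-0.32,"tz":0,"rx":0,"ry":0,"rz":0},{"tx":0,"ty":0,"tz":0,"rx":0,"ry":0,"rz":0},{"tx":0,"ty":0,"tz":0,"rx":0,"ry":0,"rz":0}]'; cat >> h.py <<'E'
def pad(n,W,C,x,y,z=22.5):
    sat=C.max(1)-C.min(1); m=(sat<0.25*C.max(1))&(C.max(1)>50)&(C.max(1)<190)&(abs(W[:,2]-z)<4)&(np.hypot(W[:,0]-x,W[:,1]-y)<40)
    if m.sum()>50: A=W[m,:2]; print("pad",n,m.sum(),A.mean(0).round(1),cv2.minEnclosingCircle(A.astype(np.float32)))
def fin(k,n,W,C,x,y,z):
    m=(np.hypot(W[:,0]-x,W[:,1]-y)<30)&(abs(W[:,2]-z)<8)
    if m.sum()>20: c,e=circ(W[m,:2],17,[x,y]);print(k,n,m.sum(),c.round(1),round(e,2))
E
python3 - <<'E'
from h import *
for n in ("top","scene","wrist"):
    W,C=cloud(n); fin("acorn",n,W,C,615,88,71); fin("button",n,W,C,621,183,51); fin("urn",n,W,C,601,-99,90.5); fin("spire",n,W,C,608,-6,112.5)
E
```

```text
clock: 23.22
tcp_pos: [615.7, 88.2, 192.0]
orientation: [3.14, -0.0, 1.513]
force: [0.6, 1.1, 0.2]
finger_gap: 1.0
grip_force: 0.0
clock: 24.35
tcp_pos: [601.6, -96.2, 201.2]
orientation: [-3.141, -0.002, 1.516]
force: [0.5, 0.5, 0.1]
finger_gap: 1.001
grip_force: 0.0
acorn top 50 [615.5  90.8] 0.44
button top 53 [619.1 183.9] 0.36
spire top 41 [608.4  -5.7] 0.21
acorn scene 121 [615.4  89.5] 0.76
button scene 116 [619.3 183.2] 0.8
urn scene 130 [601.2 -99.7] 0.53
spire scene 146 [608.3  -6.7] 0.61
urn wrist 119 [ 601.9 -100. ] 0.16
```

```bash
python3 -m creep '[{"tx":0,"ty":-0.01,"tz":-0.5,"rx":0,"ry":0,"rz":0},{"tx":0,"ty":0,"tz":-0.7,"rx":0,"ry":0,"rz":0},{"tx":0,"ty":0,"tz":-0.6,"rx":0,"ry":0,"rz":0},{"tx":0,"ty":0,"tz":-0.38,"rx":0,"ry":0,"rz":0},{"tx":0,"ty":0,"tz":0,"rx":0,"ry":0,"rz":0},{"tx":0,"ty":0,"tz":0,"rx":0,"ry":0,"rz":0},{"tx":0,"ty":0,"tz":0,"rx":0,"ry":0,"rz":0}]' 0 40
```

```text
clock: 25.38
tcp_pos: [602.4, -99.5, 72.5]
orientation: [3.138, 0.0, 1.513]
force: [0.2, -0.3, -0.3]
finger_gap: 1.002
grip_force: 0.0
```

```bash
python3 -m creep '[{"tx":0,"ty":0,"tz":0,"rx":0,"ry":0,"rz":0},{"tx":0,"ty":0,"tz":0,"rx":0,"ry":0,"rz":0},{"tx":0,"ty":0,"tz":0,"rx":0,"ry":0,"rz":0},{"tx":0,"ty":0,"tz":0,"rx":0,"ry":0,"rz":0},{"tx":0,"ty":0,"tz":0,"rx":0,"ry":0,"rz":0},{"tx":0,"ty":0,"tz":0,"rx":0,"ry":0,"rz":0},{"tx":0,"ty":0,"tz":0,"rx":0,"ry":0,"rz":0},{"tx":0,"ty":0,"tz":0,"rx":0,"ry":0,"rz":0}]' 1 40
python3 -m creep '[{"tx":0,"ty":0,"tz":0.3,"rx":0,"ry":0,"rz":0},{"tx":0,"ty":0,"tz":0.6,"rx":0,"ry":0,"rz":0},{"tx":-0.3,"ty":0,"tz":0,"rx":0,"ry":0,"rz":0},{"tx":-0.6,"ty":0,"tz":0,"rx":0,"ry":0,"rz":0},{"tx":-0.6,"ty":0.1,"tz":0,"rx":0,"ry":0,"rz":0},{"tx":-0.6,"ty":0.2,"tz":0,"rx":0,"ry":0,"rz":0},{"tx":-0.5,"ty":0.13,"tz":0,"rx":0,"ry":0,"rz":0},{"tx":-0.16,"ty":0,"tz":0,"rx":0,"ry":0,"rz":0},{"tx":0,"ty":0,"tz":-0.5,"rx":0,"ry":0,"rz":0},{"tx":0,"ty":0,"tz":0,"rx":0,"ry":0,"rz":0},{"tx":0,"ty":0,"tz":0,"rx":0,"ry":0,"rz":0}]'
```

```text
clock: 26.38
tcp_pos: [601.6, -99.5, 71.2]
orientation: [3.141, 0.0, 1.513]
force: [0.3, 0.4, 4.2]
finger_gap: 0.384
grip_force: 39.9
clock: 27.75
tcp_pos: [436.6, -74.2, 95.6]
orientation: [3.14, 0.001, 1.512]
force: [0.2, -0.6, -1.2]
finger_gap: 0.383
grip_force: 40.0
```

Contact on the spare pad is expected at 71.2−18 ≈ 53.2–54.

```bash
python3 -m creep '[{"tx":0,"ty":0.01,"tz":-0.4,"rx":0,"ry":0,"rz":0},{"tx":0,"ty":0,"tz":-0.2,"rx":0,"ry":0,"rz":0},{"tx":0,"ty":0,"tz":-0.08,"rx":0,"ry":0,"rz":0},{"tx":0,"ty":0,"tz":0,"rx":0,"ry":0,"rz":0},{"tx":0,"ty":0,"tz":0,"rx":0,"ry":0,"rz":0}]';python3 -m creep '[{"tx":0,"ty":0,"tz":-0.015,"rx":0,"ry":0,"rz":0},{"tx":0,"ty":0,"tz":0,"rx":0,"ry":0,"rz":0},{"tx":0,"ty":0,"tz":0,"rx":0,"ry":0,"rz":0}]'
```

```text
clock: 28.38
tcp_pos: [436.2, -73.2, 54.6]
orientation: [3.14, 0.0, 1.513]
force: [0.3, -0.4, -0.5]
finger_gap: 0.382
grip_force: 40.0
clock: 28.75
tcp_pos: [435.6, -72.9, 53.2]
orientation: [3.141, -0.0, 1.513]
force: [-0.4, -0.3, -0.8]
finger_gap: 0.384
grip_force: 40.0
```

```bash
python3 -m creep '[{"tx":0,"ty":0,"tz":-0.015,"rx":0,"ry":0,"rz":0},{"tx":0,"ty":0,"tz":0,"rx":0,"ry":0,"rz":0},{"tx":0,"ty":0,"tz":0,"rx":0,"ry":0,"rz":0},{"tx":0,"ty":0,"tz":0,"rx":0,"ry":0,"rz":0}]'
```

```text
clock: 29.25
tcp_pos: [435.9, -73.0, 53.0]
orientation: [3.141, -0.001, 1.513]
force: [-1.1, 0.3, 5.9]
finger_gap: 0.381
grip_force: 40.5
```

```bash
python3 -m creep '[{"tx":0,"ty":0,"tz":0,"rx":0,"ry":0,"rz":0},{"tx":0,"ty":0,"tz":0,"rx":0,"ry":0,"rz":0},{"tx":0,"ty":0,"tz":0,"rx":0,"ry":0,"rz":0},{"tx":0,"ty":0,"tz":0,"rx":0,"ry":0,"rz":0},{"tx":0,"ty":0,"tz":0,"rx":0,"ry":0,"rz":0},{"tx":0,"ty":0,"tz":0.2,"rx":0,"ry":0,"rz":0},{"tx":0,"ty":0,"tz":0.7,"rx":0,"ry":0,"rz":0},{"tx":0,"ty":0,"tz":0.7,"rx":0,"ry":0,"rz":0},{"tx":0,"ty":0,"tz":0.7,"rx":0,"ry":0,"rz":0},{"tx":0,"ty":0,"tz":0.3,"rx":0,"ry":0,"rz":0}]' 0 40;
python3 -m creep '[{"tx":0.4,"ty":0.2,"tz":0,"rx":0,"ry":0,"rz":0},{"tx":0.6,"ty":0.3,"tz":0,"rx":0,"ry":0,"rz":0},{"tx":0.6,"ty":0.3,"tz":0,"rx":0,"ry":0,"rz":0},{"tx":0.6,"ty":0.31,"tz":0,"rx":0,"ry":0,"rz":0},{"tx":0.47,"ty":0,"tz":0,"rx":0,"ry":0,"rz":0},{"tx":0.2,"ty":0,"tz":0,"rx":0,"ry":0,"rz":0},{"tx":0,"ty":0,"tz":0,"rx":0,"ry":0,"rz":0},{"tx":0,"ty":0,"tz":0,"rx":0,"ry":0,"rz":0},{"tx":0,"ty":0,"tz":0,"rx":0,"ry":0,"rz":0}]'
python3 - <<'E'
from h import *
for n in ("top","scene","wrist"):
    W,C=cloud(n); fin("urn",n,W,C,436,-73,72.5); fin("spire",n,W,C,608,-6,112.5); pad(n,W,C,603.5,-101)
E
```

```text
clock: 30.5
tcp_pos: [437.1, -73.6, 211.6]
orientation: [3.136, -0.001, 1.512]
force: [-0.0, 0.5, -0.0]
finger_gap: 0.997
grip_force: 0.0
clock: 31.62
tcp_pos: [607.0, -6.7, 208.7]
orientation: [-3.142, -0.001, 1.512]
force: [0.1, -0.8, 0.0]
finger_gap: 0.999
grip_force: 0.0
urn scene 118 [435.3 -73.5] 0.81
spire scene 139 [608.2  -6.9] 0.66
pad scene 861 [ 605.  -101.5] ((603.7241821289062, -100.8211441040039), 30.505252838134766)
urn wrist 262 [436.1 -73.5] 0.42
spire wrist 133 [609.   -7.4] 0.18
pad wrist 1347 [603.3 -99.4] ((602.9965209960938, -100.35157775878906), 29.801477432250977)
```

```bash
python3 -m creep '[{"tx":0.02,"ty":0,"tz":-0.5,"rx":0,"ry":0,"rz":0},{"tx":0,"ty":0,"tz":-0.6,"rx":0,"ry":0,"rz":0},{"tx":0,"ty":0,"tz":-0.5,"rx":0,"ry":0,"rz":0},{"tx":0,"ty":0,"tz":-0.31,"rx":0,"ry":0,"rz":0},{"tx":0,"ty":0,"tz":0,"rx":0,"ry":0,"rz":0},{"tx":0,"ty":0,"tz":0,"rx":0,"ry":0,"rz":0},{"tx":0,"ty":0,"tz":0,"rx":0,"ry":0,"rz":0}]' 0 40 && python3 -m creep '[{"tx":0,"ty":0,"tz":0,"rx":0,"ry":0,"rz":0},{"tx":0,"ty":0,"tz":0,"rx":0,"ry":0,"rz":0},{"tx":0,"ty":0,"tz":0,"rx":0,"ry":0,"rz":0},{"tx":0,"ty":0,"tz":0,"rx":0,"ry":0,"rz":0},{"tx":0,"ty":0,"tz":0,"rx":0,"ry":0,"rz":0},{"tx":0,"ty":0,"tz":0,"rx":0,"ry":0,"rz":0},{"tx":0,"ty":0,"tz":0,"rx":0,"ry":0,"rz":0},{"tx":0,"ty":0,"tz":0,"rx":0,"ry":0,"rz":0}]' 1 40
```

```text
clock: 32.65
tcp_pos: [610.1, -6.6, 95.2]
orientation: [3.139, -0.0, 1.513]
force: [0.1, 0.4, 0.2]
finger_gap: 1.0
grip_force: 0.0
clock: 33.65
tcp_pos: [609.3, -6.4, 93.9]
orientation: [3.141, 0.0, 1.513]
force: [1.0, 0.7, 3.8]
finger_gap: 0.378
grip_force: 39.9
```

```bash
python3 -m creep '[{"tx":0,"ty":0,"tz":0.3,"rx":0,"ry":0,"rz":0},{"tx":0,"ty":0,"tz":0.5,"rx":0,"ry":0,"rz":0},{"tx":-0.05,"ty":-0.3,"tz":0,"rx":0,"ry":0,"rz":0},{"tx":-0.05,"ty":-0.5,"tz":0,"rx":0,"ry":0,"rz":0},{"tx":0,"ty":-0.5,"tz":0,"rx":0,"ry":0,"rz":0},{"tx":0,"ty":-0.26,"tz":0,"rx":0,"ry":0,"rz":0},{"tx":0,"ty":0,"tz":-0.4,"rx":0,"ry":0,"rz":0},{"tx":0,"ty":0,"tz":-0.3,"rx":0,"ry":0,"rz":0},{"tx":0,"ty":0,"tz":-0.06,"rx":0,"ry":0,"rz":0},{"tx":0,"ty":0,"tz":0,"rx":0,"ry":0,"rz":0},{"tx":0,"ty":0,"tz":0,"rx":0,"ry":0,"rz":0}]'; python3 -m creep '[{"tx":0,"ty":0,"tz":-0.02,"rx":0,"ry":0,"rz":0},{"tx":0,"ty":0,"tz":0,"rx":0,"ry":0,"rz":0},{"tx":0,"ty":0,"tz":0,"rx":0,"ry":0,"rz":0}]'
```

```text
clock: 35.02
tcp_pos: [603.8, -100.0, 96.8]
orientation: [3.14, 0.0, 1.513]
force: [-0.3, -1.0, -1.6]
finger_gap: 0.376
grip_force: 39.9
clock: 35.4
tcp_pos: [603.1, -100.0, 95.0]
orientation: [3.141, -0.0, 1.513]
force: [0.3, 1.0, -2.1]
finger_gap: 0.381
grip_force: 39.9
```

```bash
python3 -m creep '[{"tx":0,"ty":0,"tz":-0.015,"rx":0,"ry":0,"rz":0},{"tx":0,"ty":0,"tz":0,"rx":0,"ry":0,"rz":0},{"tx":0,"ty":0,"tz":0,"rx":0,"ry":0,"rz":0}]'; python3 -m creep '[{"tx":0,"ty":0,"tz":-0.01,"rx":0,"ry":0,"rz":0},{"tx":0,"ty":0,"tz":0,"rx":0,"ry":0,"rz":0},{"tx":0,"ty":0,"tz":0,"rx":0,"ry":0,"rz":0}]'
```

```text
clock: 35.78
tcp_pos: [603.1, -100.0, 94.0]
orientation: [3.141, 0.0, 1.513]
force: [0.5, -0.4, -1.0]
finger_gap: 0.376
grip_force: 40.0
clock: 36.15
tcp_pos: [603.3, -100.1, 93.9]
orientation: [3.141, -0.0, 1.513]
force: [-1.8, 0.5, 4.6]
finger_gap: 0.376
grip_force: 40.4
```

```bash
python3 -m creep '[{"tx":0,"ty":0,"tz":0,"rx":0,"ry":0,"rz":0},{"tx":0,"ty":0,"tz":0,"rx":0,"ry":0,"rz":0},{"tx":0,"ty":0,"tz":0,"rx":0,"ry":0,"rz":0},{"tx":0,"ty":0,"tz":0,"rx":0,"ry":0,"rz":0},{"tx":0,"ty":0,"tz":0,"rx":0,"ry":0,"rz":0},{"tx":0,"ty":0,"tz":0.2,"rx":0,"ry":0,"rz":0},{"tx":0,"ty":0,"tz":0.6,"rx":0,"ry":0,"rz":0},{"tx":0,"ty":0,"tz":0.6,"rx":0,"ry":0,"rz":0},{"tx":0,"ty":0,"tz":0.5,"rx":0,"ry":0,"rz":0}]' 0 40;
python3 -m creep '[{"tx":-0.4,"ty":0,"tz":0,"rx":0,"ry":0,"rz":0},{"tx":-0.6,"ty":0.1,"tz":0,"rx":0,"ry":0,"rz":0},{"tx":-0.6,"ty":0.1,"tz":0,"rx":0,"ry":0,"rz":0},{"tx":-0.6,"ty":0.1,"tz":0,"rx":0,"ry":0,"rz":0},{"tx":-0.4,"ty":0.14,"tz":0,"rx":0,"ry":0,"rz":0},{"tx":-0.19,"ty":0,"tz":0,"rx":0,"ry":0,"rz":0},{"tx":0,"ty":0,"tz":0,"rx":0,"ry":0,"rz":0},{"tx":0,"ty":0,"tz":0,"rx":0,"ry":0,"rz":0},{"tx":0,"ty":0,"tz":0,"rx":0,"ry":0,"rz":0}]'
python3 - <<'E'
from h import *
for n in ("top","scene","wrist"):
    W,C=cloud(n); fin("urn",n,W,C,436,-73,72.5); fin("spire",n,W,C,603,-100,112.5); pad(n,W,C,609,-6)
E
```

```text
clock: 37.28
tcp_pos: [603.5, -100.4, 210.0]
orientation: [3.139, 0.0, 1.513]
force: [0.3, 0.1, -0.0]
finger_gap: 1.001
grip_force: 0.0
clock: 38.4
tcp_pos: [436.4, -74.0, 207.4]
orientation: [3.141, 0.001, 1.512]
force: [-0.0, 0.8, -1.0]
finger_gap: 0.999
grip_force: 0.0
urn top 21 [436.8 -72.4] 0.65
spire top 54 [602.6 -99.5] 0.31
pad top 671 [608.5  -5. ] ((609.0389404296875, -5.737400531768799), 30.487014770507812)
urn scene 115 [435.4 -73.5] 0.78
spire scene 140 [ 602.6 -100.8] 0.56
pad scene 784 [611.   -7.2] ((610.0780029296875, -6.0842413902282715), 30.493894577026367)
urn wrist 84 [436.3 -73.6] 0.17
spire wrist 412 [ 603.5 -101. ] 0.42
pad wrist 2132 [608.5  -5.3] ((609.3843994140625, -5.914616107940674), 30.007034301757812)
```

```bash
python3 -m creep '[{"tx":0,"ty":0,"tz":-0.5,"rx":0,"ry":0,"rz":0},{"tx":0,"ty":0,"tz":-0.7,"rx":0,"ry":0,"rz":0},{"tx":0,"ty":0,"tz":-0.6,"rx":0,"ry":0,"rz":0},{"tx":0,"ty":0,"tz":-0.5,"rx":0,"ry":0,"rz":0},{"tx":0,"ty":0,"tz":-0.28,"rx":0,"ry":0,"rz":0},{"tx":0,"ty":0,"tz":0,"rx":0,"ry":0,"rz":0},{"tx":0,"ty":0,"tz":0,"rx":0,"ry":0,"rz":0}]' 0 40 && python3 -m creep '[{"tx":0,"ty":0,"tz":0,"rx":0,"ry":0,"rz":0},{"tx":0,"ty":0,"tz":0,"rx":0,"ry":0,"rz":0},{"tx":0,"ty":0,"tz":0,"rx":0,"ry":0,"rz":0},{"tx":0,"ty":0,"tz":0,"rx":0,"ry":0,"rz":0},{"tx":0,"ty":0,"tz":0,"rx":0,"ry":0,"rz":0},{"tx":0,"ty":0,"tz":0,"rx":0,"ry":0,"rz":0},{"tx":0,"ty":0,"tz":0,"rx":0,"ry":0,"rz":0},{"tx":0,"ty":0,"tz":0,"rx":0,"ry":0,"rz":0}]' 1 40
```

```text
clock: 39.42
tcp_pos: [436.4, -73.9, 53.1]
orientation: [3.14, 0.0, 1.513]
force: [-0.0, 0.8, -0.3]
finger_gap: 0.999
grip_force: 0.0
clock: 40.42
tcp_pos: [436.2, -73.7, 53.0]
orientation: [3.14, -0.0, 1.513]
force: [-1.0, 0.3, 6.4]
finger_gap: 0.386
grip_force: 39.6
```

```bash
python3 -m creep '[{"tx":0,"ty":0,"tz":0.4,"rx":0,"ry":0,"rz":0},{"tx":0,"ty":0,"tz":0.6,"rx":0,"ry":0,"rz":0},{"tx":0.1,"ty":0.4,"tz":0.2,"rx":0,"ry":0,"rz":0},{"tx":0.4,"ty":0.5,"tz":0,"rx":0,"ry":0,"rz":0},{"tx":0.6,"ty":0.22,"tz":0,"rx":0,"ry":0,"rz":0},{"tx":0.7,"ty":0,"tz":0,"rx":0,"ry":0,"rz":0},{"tx":0.7,"ty":0,"tz":0,"rx":0,"ry":0,"rz":0},{"tx":0.39,"ty":0,"tz":0,"rx":0,"ry":0,"rz":0},{"tx":0,"ty":0,"tz":-0.4,"rx":0,"ry":0,"rz":0},{"tx":0,"ty":0,"tz":0,"rx":0,"ry":0,"rz":0},{"tx":0,"ty":0,"tz":0,"rx":0,"ry":0,"rz":0},{"tx":0,"ty":0,"tz":0,"rx":0,"ry":0,"rz":0}]'
```

```text
clock: 41.92
tcp_pos: [609.4, -6.5, 101.5]
orientation: [3.14, -0.0, 1.513]
force: [0.2, 0.7, -0.0]
finger_gap: 0.382
grip_force: 40.1
```

```bash
python3 -m creep '[{"tx":0,"ty":0,"tz":-0.3,"rx":0,"ry":0,"rz":0},{"tx":0,"ty":0,"tz":-0.12,"rx":0,"ry":0,"rz":0},{"tx":0,"ty":0,"tz":-0.04,"rx":0,"ry":0,"rz":0},{"tx":0,"ty":0,"tz":0,"rx":0,"ry":0,"rz":0},{"tx":0,"ty":0,"tz":0,"rx":0,"ry":0,"rz":0}]';python3 -m creep '[{"tx":0,"ty":0,"tz":-0.015,"rx":0,"ry":0,"rz":0},{"tx":0,"ty":0,"tz":0,"rx":0,"ry":0,"rz":0},{"tx":0,"ty":0,"tz":0,"rx":0,"ry":0,"rz":0}]'
```

```text
clock: 42.55
tcp_pos: [609.3, -6.5, 73.3]
orientation: [3.141, 0.0, 1.513]
force: [-0.7, 0.6, 0.3]
finger_gap: 0.38
grip_force: 40.1
clock: 42.92
tcp_pos: [609.0, -6.4, 72.1]
orientation: [3.141, -0.0, 1.513]
force: [-0.4, -0.1, -0.7]
finger_gap: 0.382
grip_force: 40.1
```

```bash
python3 -m creep '[{"tx":0,"ty":0,"tz":-0.015,"rx":0,"ry":0,"rz":0},{"tx":0,"ty":0,"tz":0,"rx":0,"ry":0,"rz":0},{"tx":0,"ty":0,"tz":0,"rx":0,"ry":0,"rz":0}]'; python3 -m creep '[{"tx":0,"ty":0,"tz":-0.01,"rx":0,"ry":0,"rz":0},{"tx":0,"ty":0,"tz":0,"rx":0,"ry":0,"rz":0},{"tx":0,"ty":0,"tz":0,"rx":0,"ry":0,"rz":0}]'
```

```text
clock: 43.3
tcp_pos: [609.1, -6.4, 71.2]
orientation: [3.141, 0.0, 1.513]
force: [0.9, 0.4, -0.3]
finger_gap: 0.381
grip_force: 40.1
clock: 43.68
tcp_pos: [609.2, -6.4, 71.1]
orientation: [3.141, -0.0, 1.513]
force: [-0.0, -0.2, 5.2]
finger_gap: 0.382
grip_force: 40.5
```

Contact. Now release, lift and retreat.

```bash
python3 -m creep '[{"tx":0,"ty":0,"tz":0,"rx":0,"ry":0,"rz":0},{"tx":0,"ty":0,"tz":0,"rx":0,"ry":0,"rz":0},{"tx":0,"ty":0,"tz":0,"rx":0,"ry":0,"rz":0},{"tx":0,"ty":0,"tz":0,"rx":0,"ry":0,"rz":0},{"tx":0,"ty":0,"tz":0,"rx":0,"ry":0,"rz":0},{"tx":0,"ty":0,"tz":0.2,"rx":0,"ry":0,"rz":0},{"tx":0,"ty":0,"tz":0.7,"rx":0,"ry":0,"rz":0},{"tx":0,"ty":0,"tz":0.7,"rx":0,"ry":0,"rz":0},{"tx":0,"ty":0,"tz":0.6,"rx":0,"ry":0,"rz":0},{"tx":0,"ty":0,"tz":0.2,"rx":0,"ry":0,"rz":0}]' 0 40;
python3 -m creep '[{"tx":-0.6,"ty":0,"tz":0,"rx":0,"ry":0,"rz":0},{"tx":-0.7,"ty":0,"tz":0,"rx":0,"ry":0,"rz":0},{"tx":-0.7,"ty":0,"tz":0,"rx":0,"ry":0,"rz":0},{"tx":-0.7,"ty":0,"tz":0,"rx":0,"ry":0,"rz":0},{"tx":0,"ty":0,"tz":0,"rx":0,"ry":0,"rz":0},{"tx":0,"ty":0,"tz":0,"rx":0,"ry":0,"rz":0},{"tx":0,"ty":0,"tz":0,"rx":0,"ry":0,"rz":0}]'
python3 - <<'E'
from h import *
p,_=snapshot("scene");cv2.imwrite("pics/end.png",p[:,:,::-1])
for n in ("top","scene","wrist"):
    W,C=cloud(n); fin("button",n,W,C,621,183,51); fin("acorn",n,W,C,615,88,71);fin("urn",n,W,C,609,-6,90.5); fin("spire",n,W,C,603,-100,112.5)
E
```

```text
clock: 44.92
tcp_pos: [610.6, -7.0, 218.1]
orientation: [3.135, -0.0, 1.513]
force: [0.7, -0.8, -0.4]
finger_gap: 1.0
grip_force: 0.0
clock: 45.8
tcp_pos: [448.1, -6.5, 214.6]
orientation: [3.141, 0.001, 1.513]
force: [0.1, 0.1, -0.2]
finger_gap: 0.998
grip_force: 0.0
button top 49 [619.1 184. ] 0.41
button scene 118 [619.5 183.2] 0.71
acorn scene 119 [615.5  89.5] 0.71
urn scene 128 [608.8  -6.1] 0.63
spire scene 140 [ 602.6 -100.8] 0.52
acorn wrist 308 [616.6  89.1] 0.39
urn wrist 289 [609.8  -6.4] 0.35
spire wrist 375 [ 603.5 -101. ] 0.45
```

View pics/end.png

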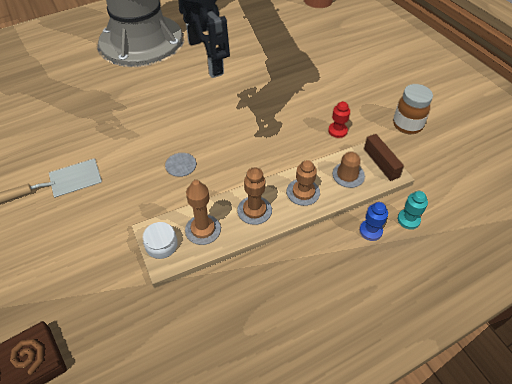

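All four stand upright. From the block at (385,156) the order is button (349,168), acorn (305,182), urn (255,195) and spire (200,212), each within about 2 mm of its pad centre.

```bash
python3 -c "
from station import *
print(job_done())"
```

```text
the job is handed in; nothing more can be done
None
```

The finials stand upright in height order, button, acorn, urn and spire going away from the end block, each within about 2 mm of its pad's centre, and I handed the job in after about 46 s of robot time.

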